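# Pack the sauce pot and snap the lunch box shut

### The arm

A 6-joint arm with a two-finger parallel gripper is mounted at the origin on a cart in front of the work surface, level with it; the furniture and walls round the work are solid. World frame = base frame: x ahead of the robot, y to its left, z up, the work surface at z = 0. Lengths are in m, angles in rad, forces in N, time in s.
With the tool pointing down it reaches from about 0.35 to 0.925 m from the base axis. Payload 6.4 kg.
Tool frame: the origin (TCP) lies between the finger pads; the fingertips stand 25 mm ahead of it and the grasp point (between the pads) lies 6 mm ahead of it; z points along the fingers, y is the line along which they close (so a half turn about z gives the same grasp; the last joint's range is limited). The gripper opens to 85 mm and grips with 20 to 120 N. Pads are 22 mm wide; open, the fingers measure 114 mm over their backs; the gripper's body (76 mm by 85 mm) begins 54 mm behind the grasp point. The pads swing forward as they close: fully open they stand 13 mm farther back than shut.
Start: joints at [0.597, 0.245, 1.558, -0, 1.339, -0.174], TCP at [0.466, 0.453, 0.256] pointing down, gripper open.
Joint ranges: [-3.13, 3.13], [-1.02, 2.26], [0.13, 2.54], [-0.95, 4.09], [0.21, 2.88], [-2.74, 2.74]. Speed limits (rad/s): [2.57, 2.57, 3.14, 3.14, 3.14, 3.14].

### API

Orientations are given as [roll, pitch, yaw] about the fixed x, y, z axes, in that order (R = Rz(yaw) Ry(pitch) Rx(roll)).
In Python, from plant import read_state, imaging, env, models gives the robot as it stands.
- The arm moves only by the tool apply_moves, never from a script. Its argument "series" is a list of rows, each an object of numbers: "tx", "ty", "tz": the shift along the tool's x, y, z in mm; "ax", "ay", "az": the turn, a rotation vector about the tool's x, y, z in rad; "jaw": the opening, from 0 (shut) to 1 (fully open). In form: [{"tx": .., "ty": .., "tz": .., "ax": .., "ay": .., "az": .., "jaw": ..}, ...]. A call has 1 to 12 rows; each row is the pose to reach, as a shift and turn from the pose commanded when the call began, along the tool's axes at that moment; what a row does not reach only later rows make up. A row lasts 1/10 s, in which the tool goes at most 50 mm and 8.59 degrees, less where a joint would pass 70% of its speed; a pose out of reach is approached as far as the arm can. A call with a gripper value outside its range is refused whole. The fingers move at their own pace and stop on an object; "force" is the grip in N (left out, the last holds). Time passes only in rows, so rows that repeat a pose let the fingers close. It gives the time, the measured TCP pose, the force, the opening and the grip force at its end, in the units of the state.
- read_state(): the state, without advancing time (a new reading comes with each control period).
- imaging.get_image(name): name is "scene" or "side" or "wrist"; returns a dict with "color" (400x640x3 uint8, blue, green, red), "z_map" (400x640 float32, m along the optical axis (not along the pixel's ray), 0 where there is no reading), "K" (3x3 intrinsics, pixels), "rvec" (rotation vector, rad) and "tvec" (3), from world to camera coordinates, as OpenCV has them. Camera axes: x right, y down, z forward; pixel columns grow to the right and rows downward; lengths in m; the calibration is good to about 2 mm. A picture is of the moment at which its call begins.
- env.finish_job(): hands the job in; it is judged then, once.
Trained networks look in a picture, given as the dict that the camera call returned (one of the last four; its "shot" number tells which), for a name from the list of things; names that differ only in an ending like _2 or _b are one class to them, and where a whole thing is asked for, a point or a joint stands for the part that bears it (a point fixed in the world has none). Each returns a list of dicts, best first, with "p" (0 to 1); they miss things now and then, are a little off and sometimes report something else, mostly with a low value. They report only what shows in the picture. A call takes as long as a camera call.
- models.spot_in(picture, name): "position" ([x, y, z] in m, in world coordinates, good to about 4 mm: the middle of the surface that is visible of it).
- models.masks_of(picture, name): "pixels" (400x640 bool, what is visible of it).
The state is a dict: "t": time; "q": joint angles; "qd": joint speeds; "effort": joint torques, N m; "eef_pos": TCP position; "tcp_rot": TCP orientation; "ft_force": force on the tool from outside, world axes, zero at the start; "ft_torque": the same for the moment, N m; "finger_gap": finger opening in m; "gripper_force": force on a finger pad.
Only numpy, scipy, OpenCV 4.12 (cv2) and the standard library are available. Lean on these libraries where they do the work, as an engineer would, in place of code of your own. Each camera call takes 0.05 s, during which the arm holds its last target. There are 200 camera calls.

### The job

Pack the lunch box: stand the small pot upright inside the open box, then take the lid that fits (the wider of the two on the sloping drainer) and press it down onto the box until the clips at both ends have snapped over it. Leave the box standing on the worktop, and leave the other lid and the things standing around where they are.

Things in the scene. Friction and masses are not known exactly. Their poses are not given: they have to be found in the camera images.
- lunch_box: Open white plastic lunch box, loose, 0.45 kg. Outside 124 (own x) x 88 (own y) x 68 high, walls and floor 4 thick: hollow 116 x 80, floor at 4, rim at 68. Origin: centre of underside, z up. A grey sprung clip at each end of own x. Lid goes on either way round, pushed straight down with about 5 to 15 N; home when its underside is on the rim and the clip noses are over its edge.
- clip_a (a joint): Sprung clip at the box's own +x end, 30 wide, hinged low, top 88 above the box's underside. Its nose (74 to 88 high) reaches in to 60.5 from the box's middle and slopes outward to 66.5 at its top, so a descending lid spreads it. 0 = upright (at rest, and when snapped over the lid); grows as it bends outward (rad, about 0.1 as the lid passes); springs back by itself.
- clip_b (a joint): The same clip at the box's own -x end; same values.
- wide_lid: The lid that fits: grey plastic flange 128 (own x) x 92 (own y) x 5, 0.09 kg. Origin: centre of the flange's underside; own z is its top normal. Below it a rounded bead 8 deep, 113 x 77, enters the box with 1.5 to spare. On top a bar grip 56 long (x), 14 thick (y), its top 29 above the origin. Starts in either bay of the drainer, sloping 40 degrees, own +x up the slope, own z up and to the front.
- wide_grip (a point): The point in the middle of the wide lid's bar grip, 22 above the lid's origin along its own z.
- narrow_lid: A lid of another box, same make, length and grip but only 66 wide (own y): does not fit. In the other bay of the drainer. Leave it.
- drainer: Fixed wooden lid drainer on wire legs, 218 wide (own y), 115 deep, 115 high at the back. Its board slopes up along own +x at 40 degrees, with a 16 mm lip at the low end and 16 mm ribs beside the two bays (middles at own y +53 and -53); front faces the robot. Origin: on the worktop below the board's middle.
- pot: Small round closed sauce pot, red top, 58 diameter x 50 high, standing upright. Origin: centre of its underside. The pot and the box stand side by side in front of the toaster, either one on the left.
- spice_jar: Bystander: spice jar, 46 diameter x 106 high, between the drainer and the box or pot. Origin: centre of its underside.
- candle: Bystander: small tea candle, 38 diameter x 15 high. Origin: centre of its underside.
- mill: Bystander: dark wooden mill, 58 diameter x 170 high. Origin: centre of its underside.
- drink_can: Bystander: drink can, 53 diameter x 134 high. Origin: centre of its underside.

How it is judged:
On the way, in this order (a step that is already met when the one before it is completed fails the run):
1. the pot stands upright in the lunch box (x of pot in the frame of lunch_box between -0.032 and 0.032 m and y of pot in the frame of lunch_box between -0.014 and 0.014 m and z of pot in the frame of lunch_box between -0.002 and 0.01 m and angle between pot's own z axis and vertical below 0.15 rad), for 0.2 s.
2. the wide lid is fully down on the box with both clips snapped over it (x of wide_lid in the frame of lunch_box between -0.005 and 0.005 m and y of wide_lid in the frame of lunch_box between -0.005 and 0.005 m and z of wide_lid in the frame of lunch_box between 0.064 and 0.0705 m and angle between the z axis of wide_lid and the z axis of lunch_box, either way round below 0.05 rad and angle between the x axis of wide_lid and the x axis of lunch_box, either way round below 0.08 rad and value of joint each of clip_a, clip_b below 0.06 rad), for 0.2 s.
At the end, for the whole second after the job is handed in: Box level on the worktop (0.05 rad), pot upright in it, wide lid home: underside 64 to 70.5 mm above the box's underside, centred within 5 mm each way, within 0.05 rad of level and 0.08 rad of square to the box; both clips under 0.06 rad; all at rest (all of step 1 and all of step 2 and angle between lunch_box's own z axis and vertical below 0.05 rad and height (world z) of lunch_box between -0.005 and 0.005 m and linear speed of each of lunch_box, wide_lid, pot below 0.02 m/s); the robot touches nothing.
It fails at once if the narrow lid is moved more than 25 mm (distance of narrow_lid from where it was at the start of the episode above 0.025 m).
It fails at once if the spice jar is moved more than 30 mm or knocked over (distance of spice_jar from where it was at the start of the episode above 0.03 m or angle between spice_jar's own z axis and vertical above 0.5 rad).
It fails at once if the candle is moved more than 30 mm or knocked over (distance of candle from where it was at the start of the episode above 0.03 m or angle between candle's own z axis and vertical above 0.5 rad).
It fails at once if the mill is moved more than 30 mm or knocked over (distance of mill from where it was at the start of the episode above 0.03 m or angle between mill's own z axis and vertical above 0.5 rad).
It fails at once if the drink can is moved more than 30 mm or knocked over (distance of drink_can from where it was at the start of the episode above 0.03 m or angle between drink_can's own z axis and vertical above 0.5 rad).
It also fails if it takes over 58 s, if anything falls off the work surface, if the arm or the gripper's body presses on something with over 40 N, if the wrist force passes 120 N, or if a joint passes its speed limit or range.

## Working session

There is one attempt and no reset: what is moved stays moved. The work goes in short steps, Python scripts to look and compute and a tool call to move; the robot and the scene stay as the last step left them, time stands still between calls to the robot, and variables do not carry over. Pictures are saved under pics/ and viewed, at most 13 in all, crops included, and the job is handed in when it is done.

Besides the shell and the picture viewer there is one more tool, called after "Request:" by a JSON object that holds its "op" and its "data". apply_moves: Moves the arm, as the interface text tells. Its arguments: {"type":"object","properties":{"series":{"type":"array"},"force":{"type":"number"}},"required":["series"]}

```bash
mkdir -p pics
cat > h.py <<'E'
import numpy as np, cv2
from plant import read_state, imaging, env, models
from scipy.spatial.transform import Rotation as R
def cloud(im):
    z=im["z_map"]; K=im["K"]; v,u=np.indices(z.shape)
    P=np.stack([(u-K[0,2])/K[0,0]*z,(v-K[1,2])/K[1,1]*z,z],-1)
    Rm=cv2.Rodrigues(np.array(im["rvec"],float))[0]
    W=(P-np.array(im["tvec"]).reshape(3))@Rm
    W[z==0]=np.nan
    return W
def pts(im,name):
    m=models.masks_of(im,name)
    if not m: return None,0
    p=cloud(im)[m[0]["pixels"]]
    return p[~np.isnan(p[:,0])],m[0]["p"]
E
cat > a.py <<'E'
from h import *
print(read_state())
for c in ["scene","side"]:
    im=imaging.get_image(c); cv2.imwrite(f"pics/{c}0.png",im["color"])
    for n in ["lunch_box","pot","wide_lid","narrow_lid","drainer","spice_jar","candle","mill","drink_can"]:
        s=models.spot_in(im,n); p,pr=pts(im,n)
        print(c,n,[(np.round(x["position"],3).tolist(),round(x["p"],2)) for x in s[:2]], None if p is None or len(p)==0 else (len(p),np.round(np.percentile(p,[2,50,98],axis=0),3).tolist()))
E
python3 a.py
```

```text
{'t': 0.0, 'q': array([ 5.96911386e-01,  2.45818620e-01,  1.55903698e+00, -3.44532225e-05,
        1.33869521e+00, -1.74113515e-01]), 'qd': array([ 0.00037047, -0.00018208,  0.00123213, -0.00156477, -0.00106991,
        0.00148424]), 'effort': array([ 7.22267014e-04, -4.29510319e+01, -3.26122713e+01, -1.38696009e-04,
        5.43932256e-03, -3.11674739e-05]), 'eef_pos': array([0.465749  , 0.45266171, 0.25516502]), 'tcp_rot': array([-3.13965830e+00, -3.06214190e-04,  2.34182889e+00]), 'ft_force': array([-0.17646912, -0.72083337, -0.49754783]), 'ft_torque': array([-0.02504824, -0.01639833, -0.02280116]), 'gripper_force': 0.0, 'finger_gap': 0.0852903792485823}
scene lunch_box [([0.426, -0.218, 0.038], 0.72)] (1961, [[0.387, -0.282, 0.001], [0.419, -0.219, 0.037], [0.486, -0.153, 0.078]])
scene pot [([0.592, 0.316, 0.052], 0.62)] (474, [[0.458, -0.055, -0.001], [0.472, -0.029, 0.042], [0.573, -0.002, 0.053]])
scene wide_lid [([0.583, 0.26, 0.072], 0.9)] (1085, [[0.542, 0.219, 0.028], [0.585, 0.259, 0.07], [0.637, 0.306, 0.107]])
scene narrow_lid [([0.588, 0.364, 0.073], 0.65)] (770, [[0.
[... 966 characters left out ...]
87, 0.255, 0.073], [0.637, 0.303, 0.107]])
side narrow_lid [([0.593, 0.366, 0.072], 0.94)] (1231, [[0.552, 0.332, 0.029], [0.595, 0.36, 0.074], [0.648, 0.399, 0.108]])
side drainer [([0.597, 0.319, 0.056], 0.81)] None
side spice_jar [([0.532, 0.097, 0.076], 0.73)] (724, [[0.521, 0.071, 0.008], [0.529, 0.088, 0.077], [0.564, 0.113, 0.11]])
side candle [([0.486, 0.13, 0.009], 0.62)] (180, [[0.469, 0.107, 0.004], [0.489, 0.124, 0.01], [0.508, 0.141, 0.018]])
side mill [([0.619, 0.02, 0.084], 0.95)] (1036, [[0.608, -0.005, 0.008], [0.62, 0.017, 0.084], [0.643, 0.044, 0.162]])
side drink_can [([0.683, -0.006, 0.103], 0.9)] (725, [[0.672, -0.03, 0.014], [0.68, -0.011, 0.1], [0.718, 0.012, 0.135]])
```

View pics/scene0.png

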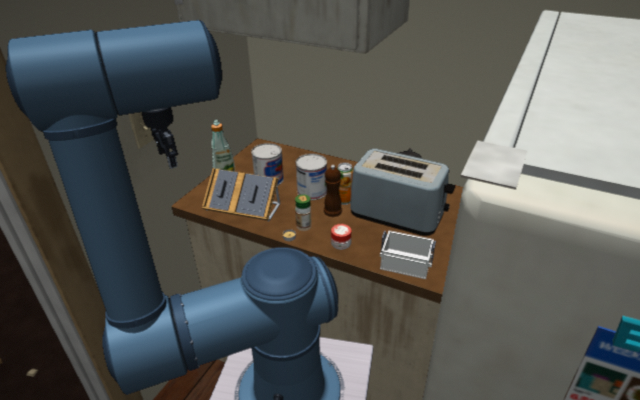

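View pics/side0.png

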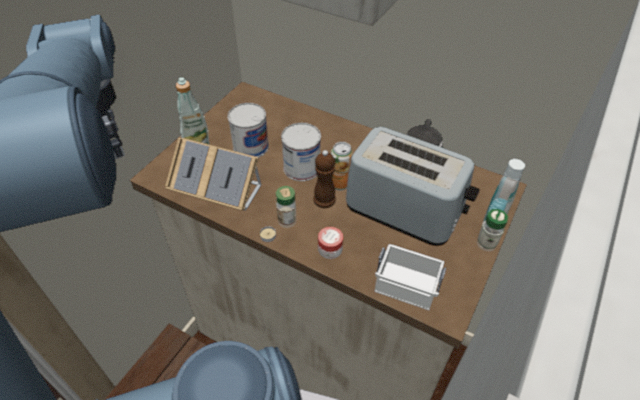

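The scene image shows the drainer at about (240,195) with the wide lid in the right bay. The jar is at (303,212), the candle at (289,235), the pot at (341,237) and the box at (407,253), in front of the toaster. The networks' positions fit the given sizes, except the scene pot spot, which landed on the drainer. I'll move above the pot and box for a close look.

Request:
{"op": "apply_moves", "data": {"series": [{"tx": -373, "ty": -405, "tz": -60, "az": -0.8, "jaw": 1}, {"tx": -373, "ty": -405, "tz": -60, "az": -0.8, "jaw": 1}, {"tx": -373, "ty": -405, "tz": -60, "az": -0.8, "jaw": 1}, {"tx": -373, "ty": -405, "tz": -60, "az": -0.8, "jaw": 1}, {"tx": -373, "ty": -405, "tz": -60, "az": -0.8, "jaw": 1}, {"tx": -373, "ty": -405, "tz": -60, "az": -0.8, "jaw": 1}, {"tx": -373, "ty": -405, "tz": -60, "az": -0.8, "jaw": 1}, {"tx": -373, "ty": -405, "tz": -60, "az": -0.8, "jaw": 1}, {"tx": -373, "ty": -405, "tz": -60, "az": -0.8, "jaw": 1}, {"tx": -373, "ty": -405, "tz": -60, "az": -0.8, "jaw": 1}, {"tx": -373, "ty": -405, "tz": -60, "az": -0.8, "jaw": 1}, {"tx": -373, "ty": -405, "tz": -60, "az": -0.8, "jaw": 1}]}}

```text
invalid input
```

```bash
cat >> h.py <<'E'
def move_to(pos,Rt,s=None):
    s=s or read_state(); R0=R.from_euler("xyz",s["tcp_rot"])
    d=R0.inv().apply(np.array(pos)-s["eef_pos"])*1000
    a=(R0.inv()*Rt).as_rotvec()
    print("t",np.round(d,1),"a",np.round(a,3),"rows",max(np.linalg.norm(d)/50,np.linalg.norm(a)/.15))
def down(yaw): return R.from_euler("xyz",[np.pi,0,yaw])
E
cat > b.py <<'E'
from h import *
s=read_state(); print(s["t"],s["eef_pos"],s["tcp_rot"],s["q"])
im=imaging.get_image("wrist"); cv2.imwrite("pics/w1.png",im["color"])
for n in ["lunch_box","pot"]:
    p,pr=pts(im,n); 
    if p is None: print(n,None); continue
    print(n,pr,len(p),np.round(np.percentile(p,[2,50,98],axis=0),3).tolist())
    if n=="pot": top=p[p[:,2]>.045]
    else: top=p[abs(p[:,2]-.068)<.004]
    if len(top)>5: print(cv2.minAreaRect((top[:,:2]*1000).astype(np.float32)),cv2.minEnclosingCircle((top[:,:2]*1000).astype(np.float32)))
E
python3 b.py
```

```text
1.9 [0.46620161 0.45297046 0.2563025 ] [ 3.14158327e+00 -1.03102963e-05  2.34178733e+00] [ 5.96896656e-01  2.45102275e-01  1.55777454e+00  1.21039314e-05
  1.33870839e+00 -1.74097136e-01]
lunch_box None
pot None
```

View pics/w1.png

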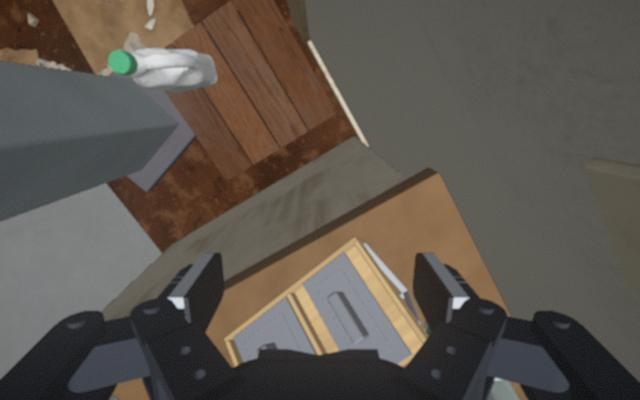

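The wrist image shows the gripper along the bottom, with a lid bay between the fingers at (345,310). The move was refused, so I'll resend it with every field filled in.

Request:
{"op": "apply_moves", "data": {"series": [{"tx": -373, "ty": -405, "tz": -60, "ax": 0, "ay": 0, "az": -0.8, "jaw": 1}, {"tx": -373, "ty": -405, "tz": -60, "ax": 0, "ay": 0, "az": -0.8, "jaw": 1}, {"tx": -373, "ty": -405, "tz": -60, "ax": 0, "ay": 0, "az": -0.8, "jaw": 1}, {"tx": -373, "ty": -405, "tz": -60, "ax": 0, "ay": 0, "az": -0.8, "jaw": 1}, {"tx": -373, "ty": -405, "tz": -60, "ax": 0, "ay": 0, "az": -0.8, "jaw": 1}, {"tx": -373, "ty": -405, "tz": -60, "ax": 0, "ay": 0, "az": -0.8, "jaw": 1}, {"tx": -373, "ty": -405, "tz": -60, "ax": 0, "ay": 0, "az": -0.8, "jaw": 1}, {"tx": -373, "ty": -405, "tz": -60, "ax": 0, "ay": 0, "az": -0.8, "jaw": 1}, {"tx": -373, "ty": -405, "tz": -60, "ax": 0, "ay": 0, "az": -0.8, "jaw": 1}, {"tx": -373, "ty": -405, "tz": -60, "ax": 0, "ay": 0, "az": -0.8, "jaw": 1}, {"tx": -373, "ty": -405, "tz": -60, "ax": 0, "ay": 0, "az": -0.8, "jaw": 1}, {"tx": -373, "ty": -405, "tz": -60, "ax": 0, "ay": 0, "az": -0.8, "jaw": 1}]}}

```text
t: 3.25
eef_pos: [0.4353, -0.1006, 0.3173]
tcp_rot: [-3.14, 0.001, 3.137]
ft_force: [-0.2, 0.3, -0.2]
finger_gap: 0.0855
gripper_force: 0.0
```

```bash
python3 b.py
```

```text
3.25 [ 0.4353124  -0.10060181  0.31730121] [-3.13983401e+00  1.49189855e-03  3.13674423e+00] [-4.81419184e-01 -3.05783557e-01  1.98493829e+00 -8.83690485e-04
  1.46030555e+00 -2.04726927e+00]
lunch_box 0.9 9565 [[0.391, -0.28, 0.004], [0.441, -0.229, 0.017], [0.485, -0.148, 0.088]]
((439.311279296875, -214.84559631347656), (137.9026641845703, 88.18443298339844), 82.50592041015625) ((438.4146423339844, -215.33587646484375), 74.81484985351562)
pot None
```

View pics/w1.png

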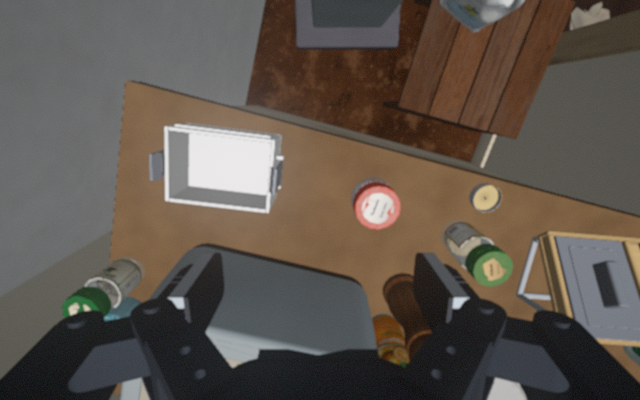

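The wrist view shows the box at (222,168), the pot at (378,205) and the candle at (485,198), with the jar at (480,255) and the wide lid at the right edge. I'll refine the box yaw and the pot centre from depth.

```bash
cat > c.py <<'E'
from h import *
from scipy.optimize import minimize
def box(im,z=.068):
    W=cloud(im).reshape(-1,3); q=W[(abs(W[:,2]-z)<.004)&(abs(W[:,0]-.44)<.09)&(abs(W[:,1]+.217)<.1)][:,:2]
    def f(x):
        c,s=np.cos(x[2]),np.sin(x[2]); d=q-x[:2]; a=abs(d@[c,s]); b=abs(-d@[s,-c])
        # distance to rim mid-line rectangle 60 x 42
        e=np.maximum(a-.060,b-.042); return np.minimum(abs(e),.006).mean()
    best=min((minimize(f,[.439,-.215,y],method="Nelder-Mead",options=dict(initial_simplex=[[.439,-.215,y],[.444,-.215,y],[.439,-.21,y],[.439,-.215,y+.04]],xatol=1e-5,fatol=1e-7)) for y in (1.38,1.44,1.5)),key=lambda r:r.fun)
    return best.x,best.fun,len(q)
def pot(im):
    W=cloud(im).reshape(-1,3); q=W[(abs(W[:,2]-.05)<.006)&(np.hypot(W[:,0]-.487,W[:,1]+.031)<.045)][:,:2]
    return cv2.minEnclosingCircle((q*1000).astype(np.float32)),np.median(q,axis=0),len(q)
if __name__=="__main__":
    im=imaging.get_image("wrist"); print(box(im)); print(pot(im))
    im=imaging.get_image("side"); print(box(im)); print(pot(im))
E
python3 c.py
```

```text
(array([ 0.4386908 , -0.21452927,  1.4434051 ]), np.float64(0.0012193414076722454), 1468)
(((490.8240966796875, -25.269655227661133), 28.772375106811523), array([ 0.48872205, -0.02588876]), 1588)
(array([ 0.43664685, -0.22031309,  1.44110563]), np.float64(0.0014147022877060576), 418)
(((488.8604736328125, -31.284236907958984), 30.17715835571289), array([ 0.48593687, -0.03107345]), 417)
```

Request:
{"op": "apply_moves", "data": {"series": [{"tx": -53, "ty": 72, "tz": 100, "ax": 0, "ay": 0, "az": 0.127, "jaw": 1}, {"tx": -53, "ty": 72, "tz": 100, "ax": 0, "ay": 0, "az": 0.127, "jaw": 1}, {"tx": -53, "ty": 72, "tz": 140, "ax": 0, "ay": 0, "az": 0.127, "jaw": 1}, {"tx": -53, "ty": 72, "tz": 180, "ax": 0, "ay": 0, "az": 0.127, "jaw": 1}, {"tx": -53, "ty": 72, "tz": 200, "ax": 0, "ay": 0, "az": 0.127, "jaw": 1}, {"tx": -53, "ty": 72, "tz": 220, "ax": 0, "ay": 0, "az": 0.127, "jaw": 1}, {"tx": -53, "ty": 72, "tz": 240, "ax": 0, "ay": 0, "az": 0.127, "jaw": 1}, {"tx": -53, "ty": 72, "tz": 260, "ax": 0, "ay": 0, "az": 0.127, "jaw": 1}, {"tx": -53, "ty": 72, "tz": 273, "ax": 0, "ay": 0, "az": 0.127, "jaw": 1}, {"tx": -53, "ty": 72, "tz": 273, "ax": 0, "ay": 0, "az": 0.127, "jaw": 1}]}}

```text
t: 4.5
eef_pos: [0.4872, -0.0233, 0.0416]
tcp_rot: [3.141, -0.004, 3.017]
ft_force: [-0.2, 0.1, 0.2]
finger_gap: 0.0857
gripper_force: 0.0
```

Request:
{"op": "apply_moves", "data": {"series": [{"tx": 0, "ty": 0, "tz": 0, "ax": 0, "ay": 0, "az": 0, "jaw": 0}, {"tx": 0, "ty": 0, "tz": 0, "ax": 0, "ay": 0, "az": 0, "jaw": 0}, {"tx": 0, "ty": 0, "tz": 0, "ax": 0, "ay": 0, "az": 0, "jaw": 0}, {"tx": 0, "ty": 0, "tz": 0, "ax": 0, "ay": 0, "az": 0, "jaw": 0}, {"tx": 0, "ty": 0, "tz": 0, "ax": 0, "ay": 0, "az": 0, "jaw": 0}, {"tx": 0, "ty": 0, "tz": 0, "ax": 0, "ay": 0, "az": 0, "jaw": 0}, {"tx": 0, "ty": 0, "tz": 0, "ax": 0, "ay": 0, "az": 0, "jaw": 0}, {"tx": 0, "ty": 0, "tz": 0, "ax": 0, "ay": 0, "az": 0, "jaw": 0}], "force": 40}}

```text
t: 5.3
eef_pos: [0.4899, -0.025, 0.0448]
tcp_rot: [-3.141, 0.003, 3.015]
ft_force: [-1.1, 1.0, 7.2]
finger_gap: 0.0568
gripper_force: 43.2
```

Request:
{"op": "apply_moves", "data": {"series": [{"tx": 0, "ty": 0, "tz": -40, "ax": 0, "ay": 0, "az": 0, "jaw": 0}, {"tx": 0, "ty": 0, "tz": -80, "ax": 0, "ay": 0, "az": 0, "jaw": 0}, {"tx": 0, "ty": 0, "tz": -110, "ax": 0, "ay": 0, "az": 0, "jaw": 0}, {"tx": 5, "ty": -30, "tz": -120, "ax": 0, "ay": 0, "az": 0, "jaw": 0}, {"tx": 10, "ty": -70, "tz": -120, "ax": 0, "ay": 0, "az": 0, "jaw": 0}, {"tx": 15, "ty": -110, "tz": -120, "ax": 0, "ay": 0, "az": 0, "jaw": 0}, {"tx": 21, "ty": -150, "tz": -120, "ax": 0, "ay": 0, "az": 0, "jaw": 0}, {"tx": 27, "ty": -180, "tz": -120, "ax": 0, "ay": 0, "az": 0, "jaw": 0}, {"tx": 27, "ty": -195, "tz": -120, "ax": 0, "ay": 0, "az": 0, "jaw": 0}, {"tx": 27, "ty": -195, "tz": -120, "ax": 0, "ay": 0, "az": 0, "jaw": 0}]}}

```text
t: 6.3
eef_pos: [0.437, -0.2161, 0.1635]
tcp_rot: [-3.141, 0.001, 3.012]
ft_force: [0.4, 0.1, -0.6]
finger_gap: 0.057
gripper_force: 43.3
```

```bash
cat > d.py <<'E'
from h import *
from c import box
s=read_state(); print(s["eef_pos"],s["tcp_rot"],s["finger_gap"])
a=imaging.get_image("wrist"); b=imaging.get_image("side")
cv2.imwrite("pics/m2.png",np.hstack([a["color"][::2,::2],b["color"][200:400,260:580]]))
for im in (a,b):
    print(box(im))
    p,pr=pts(im,"pot")
    if p is not None: print("pot",pr,len(p),np.round(np.percentile(p,[2,50,98],axis=0),3).tolist())
E
python3 d.py
```

```text
[ 0.43704997 -0.21611607  0.16349068] [-3.14140563e+00  5.28294806e-04  3.01198977e+00] 0.05700605192618285
(array([ 0.43842519, -0.21581936,  1.44259905]), np.float64(0.0012007455353764218), 2691)
pot 0.65 17405 [[0.409, -0.24, 0.132], [0.43, -0.214, 0.171], [0.462, -0.19, 0.172]]
(array([ 0.43655767, -0.22042384,  1.4401071 ]), np.float64(0.0014158018425206086), 363)
pot 0.94 872 [[0.407, -0.243, 0.125], [0.422, -0.218, 0.169], [0.461, -0.192, 0.173]]
```

View pics/m2.png

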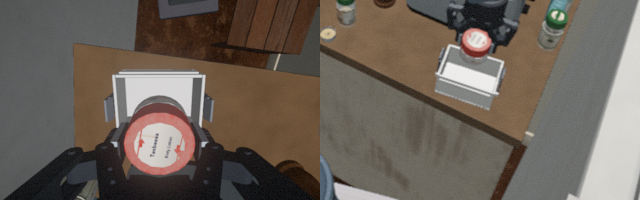

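The pot hangs upright in the hand at left-half pixel (160,140), with the box directly below. I'll lower it and open the jaw part way.

Request:
{"op": "apply_moves", "data": {"series": [{"tx": 0, "ty": 0, "tz": 30, "ax": 0, "ay": 0, "az": 0, "jaw": 0}, {"tx": 0, "ty": 0, "tz": 60, "ax": 0, "ay": 0, "az": 0, "jaw": 0}, {"tx": 0, "ty": 0, "tz": 85, "ax": 0, "ay": 0, "az": 0, "jaw": 0}, {"tx": 0, "ty": 0, "tz": 100, "ax": 0, "ay": 0, "az": 0, "jaw": 0}, {"tx": 0, "ty": 0, "tz": 110, "ax": 0, "ay": 0, "az": 0, "jaw": 0}, {"tx": 0, "ty": 0, "tz": 115, "ax": 0, "ay": 0, "az": 0, "jaw": 0}, {"tx": 0, "ty": 0, "tz": 115, "ax": 0, "ay": 0, "az": 0, "jaw": 0}]}}

```text
t: 7.2
eef_pos: [0.4382, -0.2155, 0.0495]
tcp_rot: [-3.14, 0.002, 3.016]
ft_force: [-0.4, -4.2, 0.8]
finger_gap: 0.0568
gripper_force: 44.3
```

Request:
{"op": "apply_moves", "data": {"series": [{"tx": 0, "ty": 0, "tz": 0, "ax": 0, "ay": 0, "az": 0, "jaw": 0.8}, {"tx": 0, "ty": 0, "tz": 0, "ax": 0, "ay": 0, "az": 0, "jaw": 0.8}, {"tx": 0, "ty": 0, "tz": 0, "ax": 0, "ay": 0, "az": 0, "jaw": 0.8}, {"tx": 0, "ty": 0, "tz": 0, "ax": 0, "ay": 0, "az": 0, "jaw": 0.8}, {"tx": 0, "ty": 0, "tz": 0, "ax": 0, "ay": 0, "az": 0, "jaw": 0.8}]}}

```text
t: 7.7
eef_pos: [0.4387, -0.2156, 0.0501]
tcp_rot: [-3.14, 0.004, 3.015]
ft_force: [0.0, -1.3, 6.7]
finger_gap: 0.0684
gripper_force: 0.1
```

Request:
{"op": "apply_moves", "data": {"series": [{"tx": 0, "ty": 0, "tz": -10, "ax": 0, "ay": 0, "az": 0, "jaw": 0.8}, {"tx": 0, "ty": 0, "tz": -25, "ax": 0, "ay": 0, "az": 0, "jaw": 0.8}, {"tx": 0, "ty": 0, "tz": -45, "ax": 0, "ay": 0, "az": 0, "jaw": 0.8}, {"tx": 0, "ty": 0, "tz": -80, "ax": 0, "ay": 0, "az": 0, "jaw": 0.8}, {"tx": 0, "ty": 0, "tz": -120, "ax": 0, "ay": 0, "az": 0, "jaw": 0.8}, {"tx": 0, "ty": 0, "tz": -170, "ax": 0, "ay": 0, "az": 0, "jaw": 1}, {"tx": -80, "ty": 0, "tz": -210, "ax": 0, "ay": 0, "az": 0, "jaw": 1}, {"tx": -80, "ty": 0, "tz": -210, "ax": 0, "ay": 0, "az": 0, "jaw": 1}, {"tx": -80, "ty": 0, "tz": -210, "ax": 0, "ay": 0, "az": 0, "jaw": 1}]}}

```text
t: 8.6
eef_pos: [0.5202, -0.2254, 0.2628]
tcp_rot: [-3.139, 0.007, 3.017]
ft_force: [-0.5, -0.6, -0.0]
finger_gap: 0.085
gripper_force: 0.0
```

```bash
cat > e.py <<'E'
from h import *
from c import box
s=read_state(); print(s["eef_pos"],s["tcp_rot"],s["q"])
a=imaging.get_image("wrist"); b=imaging.get_image("side"); c=imaging.get_image("scene")
cv2.imwrite("pics/m3.png",np.hstack([a["color"][::2,::2],b["color"][200:400,260:580]]))
for im in (a,b,c):
    print("box",box(im))
    W=cloud(im).reshape(-1,3); q=W[(abs(W[:,2]-.054)<.005)&(np.hypot(W[:,0]-.438,W[:,1]+.217)<.05)]
    # only top disc
    if len(q): print("pot",cv2.minEnclosingCircle((q[:,:2]*1000).astype(np.float32)),np.median(q,axis=0),len(q))
for im in (b,c):
  for n in ("wide_lid","drainer","wide_grip","narrow_lid"):
    s=models.spot_in(im,n); print(n,[(np.round(x["position"],3).tolist(),round(x["p"],2)) for x in s[:2]])
  p,pr=pts(im,"wide_lid")
  if p is not None:
    n=np.array([-np.sin(np.radians(40)),0,np.cos(np.radians(40))])
    # robust plane fit
    q=p
    for _ in range(6):
        m=np.median(q,axis=0) if _==0 else q.mean(0); nn=np.linalg.svd(q-m)[2][2]; nn*=np.sign(nn[2]); r=(p-m)@nn; q=p[abs(r)<.004]
    print("lid plane n",nn,"slope",np.degrees(np.arccos(nn[2])),"yaw up",np.degrees(np.arctan2(-nn[1],-nn[0])),len(q),len(p))
    ex=np.array([-nn[0],-nn[1],0]); ex/=np.linalg.norm(ex); ey=np.cross([0,0,1],ex); up=np.cross(ey,nn)*-1
    up=np.cross(nn,ey)*-1 if np.cross(ey,nn)[2]<0 else np.cross(ey,nn)
    uv=np.c_[(q-m)@up,(q-m)@ey]; (cx,cy),wh,ang=cv2.minAreaRect((uv*1000).astype(np.float32)); print("rect",cx,cy,wh,ang,"top center",m+up*cx/1000+ey*cy/1000)
    g=p[(r>.008)&(r<.03)]; print("grip pts",len(g),g.mean(0) if len(g) else None)
E
python3 e.py
```

```text
[ 0.5202323  -0.22543291  0.2627882 ] [-3.13894142  0.00729742  3.01658478] [-6.09266271e-01  4.20481107e-02  1.77143198e+00  1.08471899e-03
  1.32042005e+00 -2.05530977e+00]
box (array([ 0.43920368, -0.21547226,  1.4379808 ]), np.float64(0.0011278726785123386), 2341)
pot ((437.9943542480469, -216.8456268310547), 49.66996765136719) [ 0.43837128 -0.2140398   0.05609357] 2998
box (array([ 0.43629064, -0.22012437,  1.43138029]), np.float64(0.0012991954668469417), 415)
pot ((437.98480224609375, -217.1543426513672), 49.76253128051758) [ 0.43643291 -0.21930452  0.05552341] 586
box (array([ 0.43665347, -0.21665859,  1.44027863]), np.float64(0.0015999240911458066), 217)
pot ((437.80340576171875, -217.39532470703125), 49.8304557800293) [ 0.43819223 -0.21620109  0.05402394] 344
wide_lid [([0.575, 0.258, 0.062], 0.94)]
drainer []
wide_grip [([0.577, 0.256, 0.068], 0.84), ([0.579, 0.222, 0.04], 0.18)]
narrow_lid [([0.561, 0.345, 0.036], 0.43)]
lid plane n [0.07259271 0.84714734 0.526376  ] slope 58.23907904675105 yaw up -94.89775503880864 160 1461
rect 4.388813018798828 -5.178630828857422 (129.17050170898438, 31.071678161621094) 45.10224151611328 top center [0.57896507 0.24935023 0.07092054]
grip pts 406 [0.57813219 0.27235182 0.0696104 ]
wide_lid [([0.581, 0.262, 0.071], 0.87)]
drainer [([0.591, 0.263, 0.048], 0.78), ([0.417, -0.283, 0.079], 0.73)]
wide_grip [([0.585, 0.257, 0.068], 0.61), ([0.421, -0.283, 0.079], 0.58)]
narrow_lid [([0.612, 0.346, 0.084], 0.84)]
lid plane n [-0.63545341  0.06469028  0.76942455] slope 39.69775817645927 yaw up -5.8127860666568045 814 1167
rect 0.30397796630859375 0.6573371887207031 (131.17372131347656, 94.0486831665039) 0.6833153963088989 top center [0.58879318 0.26277659 0.06689782]
grip pts 108 [0.57549362 0.26211385 0.0831886 ]
```

View pics/m3.png

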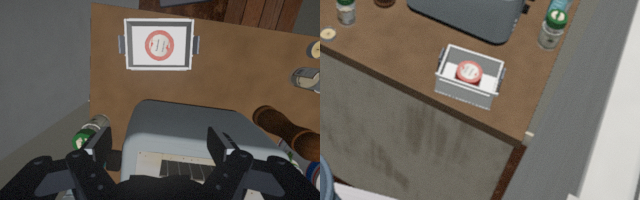

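The pot stands in the middle of the box at left-half pixel (158,45), well within the limits. The scene camera gives a lid plane of 39.7° with a 131x94 outline, so it is the wide lid. Next I work out a hover pose facing it.

```bash
cat >> h.py <<'E'
def lidR(psi,sl=np.radians(40)):
    n=np.array([-np.sin(sl)*np.cos(psi),-np.sin(sl)*np.sin(psi),np.cos(sl)])
    y=np.array([-np.sin(psi),np.cos(psi),0]); z=-n
    return R.from_matrix(np.c_[np.cross(y,z),y,z]),n
E
python3 - <<'E'
from h import *
Rt,n=lidR(-0.101); g=np.array([.578,.263,.080])
move_to(g+.14*n+[-.02,0,.04],Rt); move_to(g+.14*n,Rt)
E
```

```text
t [110.5 486.9  31. ] a [-0.009 -0.698 -0.025] rows 10.005475895546475
t [ 90.6 489.5  71. ] a [-0.009 -0.698 -0.025] rows 10.056547768237722
```

Request:
{"op": "apply_moves", "data": {"series": [{"tx": 60, "ty": 50, "tz": 0, "ax": 0, "ay": 0, "az": 0, "jaw": 1}, {"tx": 90, "ty": 90, "tz": 0, "ax": 0, "ay": -0.1, "az": 0, "jaw": 1}, {"tx": 110, "ty": 130, "tz": 0, "ax": 0, "ay": -0.2, "az": 0, "jaw": 1}, {"tx": 110, "ty": 180, "tz": 0, "ax": 0, "ay": -0.3, "az": 0, "jaw": 1}, {"tx": 110, "ty": 230, "tz": 0, "ax": 0, "ay": -0.4, "az": 0, "jaw": 1}, {"tx": 110, "ty": 280, "tz": 0, "ax": 0, "ay": -0.5, "az": 0, "jaw": 1}, {"tx": 110, "ty": 330, "tz": 0, "ax": 0, "ay": -0.6, "az": 0, "jaw": 1}, {"tx": 110, "ty": 380, "tz": 10, "ax": -0.009, "ay": -0.698, "az": -0.025, "jaw": 1}, {"tx": 110, "ty": 430, "tz": 20, "ax": -0.009, "ay": -0.698, "az": -0.025, "jaw": 1}, {"tx": 110, "ty": 487, "tz": 31, "ax": -0.009, "ay": -0.698, "az": -0.025, "jaw": 1}, {"tx": 91, "ty": 490, "tz": 71, "ax": -0.009, "ay": -0.698, "az": -0.025, "jaw": 1}, {"tx": 91, "ty": 490, "tz": 71, "ax": -0.009, "ay": -0.698, "az": -0.025, "jaw": 1}]}}

```text
t: 10.45
eef_pos: [0.4869, 0.2749, 0.182]
tcp_rot: [-3.136, 0.691, 3.048]
ft_force: [-0.9, -1.4, 0.2]
finger_gap: 0.0855
gripper_force: 0.0
```

Request:
{"op": "apply_moves", "data": {"series": [{"tx": 0, "ty": 0, "tz": 0, "ax": 0, "ay": 0, "az": 0, "jaw": 1}]}}

```text
t: 10.55
eef_pos: [0.4873, 0.2734, 0.1841]
tcp_rot: [-3.137, 0.693, 3.045]
ft_force: [-0.5, -0.7, -0.1]
finger_gap: 0.0856
gripper_force: 0.0
```

```bash
cat > f.py <<'E'
from h import *
s=read_state(); print(s["t"],s["eef_pos"],s["tcp_rot"],s["q"]); Rt=R.from_euler("xyz",s["tcp_rot"]); print("R",Rt.as_matrix().round(3).tolist())
a=imaging.get_image("wrist"); cv2.imwrite("pics/m4.png",a["color"])
for im in (a,imaging.get_image("scene"),imaging.get_image("side")):
  for nme in ("wide_lid","wide_grip"):
    z=models.spot_in(im,nme); print(nme,[(np.round(x["position"],3).tolist(),round(x["p"],2)) for x in z[:2]])
  p,pr=pts(im,"wide_lid")
  if p is None or len(p)<50: continue
  nn0=np.array([-.64,.065,.766]); h=p@nn0; m0=np.median(h); q=p[abs(h-m0)<.006]
  for _ in range(6):
    m=q.mean(0); nn=np.linalg.svd(q-m,full_matrices=False)[2][2]; nn*=np.sign(nn[2]); r=(p-m)@nn; q=p[abs(r)<.003]
  ex=np.array([-nn[0],-nn[1],0]); ex/=np.linalg.norm(ex); ey=np.cross([0,0,1],ex); up=np.cross(ey,nn)
  uv=np.c_[(q-m)@up,(q-m)@ey]; (cx,cy),wh,ang=cv2.minAreaRect((uv*1000).astype(np.float32))
  C=m+up*cx/1000+ey*cy/1000
  print("n",nn.round(3),"slope",np.degrees(np.arccos(nn[2])).round(2),"psi",np.arctan2(-nn[1],-nn[0]).round(3),"rect",np.round(wh,1),round(ang,1),"C",C.round(4),"grip",(C+.017*nn).round(4),"grip in tool",(Rt.inv().apply(C+.017*nn-s["eef_pos"])*1000).round(1))
  k=p[(r>.018)&(r<.028)]
  if len(k)>20:
    uv=np.c_[(k-C)@up,(k-C)@ey]*1000; print("bar",len(k),cv2.minAreaRect(uv.astype(np.float32)))
E
python3 f.py
```

```text
10.55 [0.48728329 0.27335685 0.1841138 ] [-3.1374145   0.69301306  3.04538585] [ 0.44646684 -0.08181289  2.15402443 -0.67965889  0.55931197 -0.53521794]
R [[-0.766, 0.099, 0.635], [0.074, 0.995, -0.066], [-0.639, -0.003, -0.769]]
wide_lid [([0.58, 0.269, 0.068], 0.72)]
wide_grip [([0.582, 0.266, 0.07], 0.7)]
n [-0.641  0.055  0.765] slope 40.07 psi -0.086 rect [127.7  92.2] 0.0 C [0.5905 0.2649 0.07  ] grip [0.5796 0.2658 0.083 ] grip in tool [ -6.6   1.9 136.9]
bar 1113 ((0.4433135986328125, 0.04156827926635742), (13.410030364990234, 56.461509704589844), 89.13558197021484)
wide_lid [([0.577, 0.258, 0.064], 0.96)]
wide_grip [([0.575, 0.257, 0.064], 0.59)]
n [-0.638  0.057  0.768] slope 39.86 psi -0.09 rect [ 93.3 126.5] 89.8 C [0.5899 0.2623 0.0681] grip [0.579  0.2633 0.0812] grip in tool [ -5.2  -0.6 138.1]
bar 70 ((-2.5595779418945312, -0.5876026153564453), (51.41761016845703, 13.451188087463379), 0.17587265372276306)
wide_lid [([0.583, 0.252, 0.071], 0.77), ([0.44, -0.148, 0.083], 0.2)]
wide_grip [([0.583, 0.255, 0.074], 0.88)]
n [-0.645  0.058  0.762] slope 40.36 psi -0.09 rect [128.5  93.1] 0.0 C [0.5902 0.2591 0.0689] grip [0.5792 0.2601 0.0818] grip in tool [ -6.   -3.8 138. ]
bar 106 ((0.5402679443359375, -0.46904563903808594), (54.47819137573242, 15.627554893493652), 1.3898886442184448)
```

View pics/m4.png

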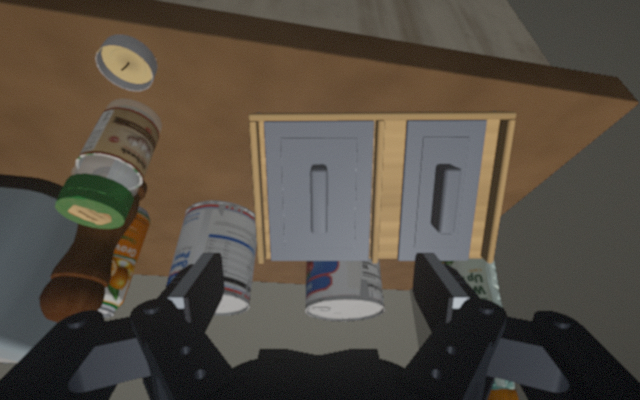

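The wide lid's bar is at (320,198), centred between the fingers. The narrow lid is in the right-hand bay at (440,195). I'll close in on the bar.

Request:
{"op": "apply_moves", "data": {"series": [{"tx": -7, "ty": 2, "tz": 40, "ax": 0, "ay": 0, "az": 0, "jaw": 0.6}, {"tx": -7, "ty": 2, "tz": 70, "ax": 0, "ay": 0, "az": 0, "jaw": 0.6}, {"tx": -7, "ty": 2, "tz": 90, "ax": 0, "ay": 0, "az": 0, "jaw": 0.6}, {"tx": -7, "ty": 2, "tz": 105, "ax": 0, "ay": 0, "az": 0, "jaw": 0.6}, {"tx": -7, "ty": 2, "tz": 115, "ax": 0, "ay": 0, "az": 0, "jaw": 0.6}, {"tx": -7, "ty": 2, "tz": 122, "ax": 0, "ay": 0, "az": 0, "jaw": 0.6}, {"tx": -7, "ty": 2, "tz": 125, "ax": 0, "ay": 0, "az": 0, "jaw": 0.6}, {"tx": -7, "ty": 2, "tz": 125, "ax": 0, "ay": 0, "az": 0, "jaw": 0.6}]}}

```text
t: 11.95
eef_pos: [0.5738, 0.2661, 0.0962]
tcp_rot: [-3.142, 0.698, 3.041]
ft_force: [-1.2, 0.1, -0.2]
finger_gap: 0.0511
gripper_force: 0.0
```

Request:
{"op": "apply_moves", "data": {"series": [{"tx": 0, "ty": 0, "tz": 0, "ax": 0, "ay": 0, "az": 0, "jaw": 0}, {"tx": 0, "ty": 0, "tz": 0, "ax": 0, "ay": 0, "az": 0, "jaw": 0}, {"tx": 0, "ty": 0, "tz": 0, "ax": 0, "ay": 0, "az": 0, "jaw": 0}, {"tx": 0, "ty": 0, "tz": 0, "ax": 0, "ay": 0, "az": 0, "jaw": 0}, {"tx": 0, "ty": 0, "tz": 0, "ax": 0, "ay": 0, "az": 0, "jaw": 0}, {"tx": 0, "ty": 0, "tz": 0, "ax": 0, "ay": 0, "az": 0, "jaw": 0}, {"tx": 0, "ty": 0, "tz": 0, "ax": 0, "ay": 0, "az": 0, "jaw": 0}, {"tx": 0, "ty": 0, "tz": 0, "ax": 0, "ay": 0, "az": 0, "jaw": 0}], "force": 80}}

```text
t: 12.75
eef_pos: [0.5735, 0.2662, 0.0967]
tcp_rot: [-3.141, 0.699, 3.042]
ft_force: [-4.5, -0.8, 5.7]
finger_gap: 0.0118
gripper_force: 78.4
```

Request:
{"op": "apply_moves", "data": {"series": [{"tx": 0, "ty": 0, "tz": -10, "ax": 0, "ay": 0, "az": 0, "jaw": 0}, {"tx": 0, "ty": 0, "tz": -25, "ax": 0, "ay": 0, "az": 0, "jaw": 0}, {"tx": 0, "ty": 0, "tz": -50, "ax": 0, "ay": 0, "az": 0, "jaw": 0}, {"tx": 0, "ty": 0, "tz": -90, "ax": 0, "ay": 0, "az": 0, "jaw": 0}, {"tx": 0, "ty": 0, "tz": -130, "ax": 0, "ay": 0, "az": 0, "jaw": 0}, {"tx": 0, "ty": 0, "tz": -160, "ax": 0, "ay": 0, "az": 0, "jaw": 0}, {"tx": 0, "ty": 0, "tz": -160, "ax": 0, "ay": 0, "az": 0, "jaw": 0}]}}

```text
t: 13.45
eef_pos: [0.4708, 0.2778, 0.2228]
tcp_rot: [3.136, 0.704, 3.04]
ft_force: [0.7, 0.7, -0.6]
finger_gap: 0.012
gripper_force: 78.7
```

Run:
```python
from h import *
s=read_state(); print(s["t"],s["eef_pos"],s["tcp_rot"],s["q"],s["finger_gap"])
a=imaging.get_image("wrist"); b=imaging.get_image("side")
cv2.imwrite("pics/m5.png",np.hstack([a["color"][::2,::2],b["color"][80:280,100:420]]))
p,pr=pts(b,"wide_lid"); print(pr,len(p),np.percentile(p,[2,50,98],axis=0).round(3).tolist())
# target yaw options: lid x along box x (1.441): 
for pos in ([.43,.20,.30],[.435,-.2155,.30]):
  for yaw in (1.441,1.441-np.pi): move_to(pos,down(yaw))
```

```text
13.45 [0.47077864 0.27776679 0.22276276] [3.13614699 0.70356999 3.03956195] [ 0.47251711 -0.17662036  2.16104092 -0.62718181  0.63265983 -0.58415967] 0.012047753568075501
0.71 1909 [[0.44, 0.225, 0.102], [0.48, 0.264, 0.192], [0.56, 0.317, 0.233]]
t [-27.4 -79.9 -84.3] a [0.555 0.54  1.529] rows 11.423631703243966
t [-27.4 -79.9 -84.3] a [-0.536  0.551 -1.474] rows 11.078670274925711
t [ -63.1 -492.8  -54.1] a [0.555 0.54  1.529] rows 11.423631703243966
t [ -63.1 -492.8  -54.1] a [-0.536  0.551 -1.474] rows 11.078670274925711
```

View pics/m5.png

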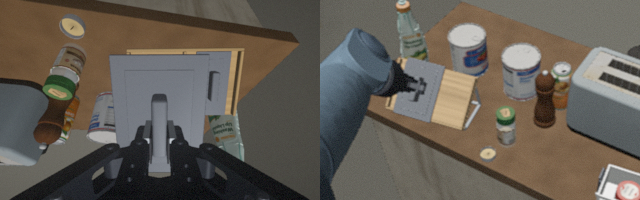

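The lid is held square on the bar, and the narrow lid is still in its bay at left-half pixel (213,88). I'll compute the exact turn from the commanded pose.

Run:
```python
from h import *
C=down(2.34179-.8-0.0+1.6)*R.from_rotvec([0,0,.127])*R.from_rotvec([-.009,-.698,-.025])
print(C.as_euler("xyz"))
s=read_state(); s["tcp_rot"]=C.as_euler("xyz")
for p in ([.43,.24,.31],[.435,-.2155,.30]): move_to(p,down(1.440),s)
```

```text
[-3.14147493  0.6980389   3.04090001]
t [-30.8 -40.1 -94.6] a [0.556 0.54  1.529] rows 11.431883902553464
t [ -63.3 -492.8  -54.2] a [0.556 0.54  1.529] rows 11.431883902553464
```

Request:
{"op": "apply_moves", "data": {"series": [{"tx": -20, "ty": 0, "tz": -45, "ax": 0.04, "ay": 0.04, "az": 0.12, "jaw": 0}, {"tx": -31, "ty": -40, "tz": -95, "ax": 0.09, "ay": 0.09, "az": 0.25, "jaw": 0}, {"tx": -35, "ty": -80, "tz": -92, "ax": 0.14, "ay": 0.135, "az": 0.38, "jaw": 0}, {"tx": -38, "ty": -125, "tz": -88, "ax": 0.19, "ay": 0.18, "az": 0.51, "jaw": 0}, {"tx": -41, "ty": -170, "tz": -84, "ax": 0.23, "ay": 0.225, "az": 0.64, "jaw": 0}, {"tx": -44, "ty": -215, "tz": -80, "ax": 0.28, "ay": 0.27, "az": 0.77, "jaw": 0}, {"tx": -47, "ty": -260, "tz": -76, "ax": 0.33, "ay": 0.32, "az": 0.9, "jaw": 0}, {"tx": -50, "ty": -305, "tz": -72, "ax": 0.37, "ay": 0.36, "az": 1.03, "jaw": 0}, {"tx": -53, "ty": -350, "tz": -68, "ax": 0.42, "ay": 0.41, "az": 1.16, "jaw": 0}, {"tx": -56, "ty": -395, "tz": -63, "ax": 0.47, "ay": 0.455, "az": 1.29, "jaw": 0}, {"tx": -60, "ty": -440, "tz": -58, "ax": 0.51, "ay": 0.5, "az": 1.41, "jaw": 0}, {"tx": -63, "ty": -485, "tz": -54, "ax": 0.556, "ay": 0.54, "az": 1.529, "jaw": 0}]}}

```text
t: 14.8
eef_pos: [0.4355, -0.2102, 0.2987]
tcp_rot: [-3.138, -0.003, 1.434]
ft_force: [1.1, 0.5, 0.4]
finger_gap: 0.0123
gripper_force: 78.7
```

Run:
```python
from h import *
s=read_state(); print(s["t"],s["eef_pos"],s["tcp_rot"],s["q"],s["finger_gap"])
move_to([.437,-.2155,.20],down(1.440))
```

```text
14.8 [ 0.43552258 -0.21024977  0.29868139] [-3.137949   -0.00330553  1.43353591] [-6.85190777e-01 -1.89444399e-01  1.92375636e+00  9.35285998e-04
  1.41211292e+00 -5.48086410e-01] 0.012261119287008956
t [-5.3  2.5 98.7] a [-0.004 -0.003 -0.006] rows 1.9766400340089365
```

Request:
{"op": "apply_moves", "data": {"series": [{"tx": -5, "ty": 2, "tz": 40, "ax": 0, "ay": 0, "az": 0, "jaw": 0}, {"tx": -5, "ty": 2, "tz": 80, "ax": 0, "ay": 0, "az": 0, "jaw": 0}, {"tx": -5, "ty": 2, "tz": 115, "ax": 0, "ay": 0, "az": 0, "jaw": 0}, {"tx": -5, "ty": 2, "tz": 135, "ax": 0, "ay": 0, "az": 0, "jaw": 0}, {"tx": -5, "ty": 2, "tz": 135, "ax": 0, "ay": 0, "az": 0, "jaw": 0}, {"tx": -5, "ty": 2, "tz": 135, "ax": 0, "ay": 0, "az": 0, "jaw": 0}]}}

```text
t: 15.4
eef_pos: [0.4373, -0.2131, 0.1648]
tcp_rot: [-3.14, -0.001, 1.44]
ft_force: [-0.1, -0.9, -0.6]
finger_gap: 0.0121
gripper_force: 78.7
```

```bash
cat > g.py <<'E'
from h import *
from c import box
s=read_state(); print(s["t"],s["eef_pos"],s["tcp_rot"],s["finger_gap"],s["ft_force"])
ims=[imaging.get_image(c) for c in ("wrist","scene","side")]
cv2.imwrite("pics/m6.png",np.hstack([ims[0]["color"][::2,::2],ims[2]["color"][180:380,260:580]]))
cv2.imwrite("pics/m6w.png",ims[0]["color"])
for im in ims:
  try: print("box",box(im))
  except Exception as e: print(e)
  p,pr=pts(im,"wide_lid")
  if p is None: print("no lid"); continue
  p=p[np.hypot(p[:,0]-.437,p[:,1]+.215)<.1]
  q=p[abs(p[:,2]-(s["eef_pos"][2]-.027))<.008]
  for _ in range(6):
    m=q.mean(0); nn=np.linalg.svd(q-m,full_matrices=False)[2][2]; nn*=np.sign(nn[2]); r=(p-m)@nn; q=p[abs(r)<.003]
  print("lid",len(q),"n",nn.round(3),"z",m[2].round(4),cv2.minAreaRect((q[:,:2]*1000).astype(np.float32)))
E
python3 g.py
```

```text
15.4 [ 0.43727327 -0.2130629   0.16480679] [-3.14023106e+00 -9.67814432e-04  1.43975161e+00] 0.012081112123823965 [-0.13761699 -0.85741624 -0.56389382]
box (array([ 0.439, -0.215,  1.38 ]), np.float64(nan), 0)
lid 29006 n [-0.002  0.001  1.   ] z 0.1345 ((439.8315734863281, -206.59271240234375), (128.4785614013672, 92.12679290771484), 82.80933380126953)
box (array([ 0.43647642, -0.21665996,  1.44354017]), np.float64(0.0015399949390687273), 146)
lid 812 n [-0.014  0.001  1.   ] z 0.1335 ((437.5501403808594, -207.05206298828125), (127.06916046142578, 95.5781021118164), 83.26652526855469)
box (array([ 0.43673899, -0.21998898,  1.43409755]), np.float64(0.0013026011965993963), 258)
lid 1691 n [-0.009  0.005  1.   ] z 0.1361 ((438.92236328125, -210.75746154785156), (127.66432189941406, 94.03741455078125), 82.72211456298828)c.py:8: RuntimeWarning: Mean of empty slice.
  e=np.maximum(a-.060,b-.042); return np.minimum(abs(e),.006).mean()
  ret = ret.dtype.type(ret / rcount)
```

View pics/m6.png

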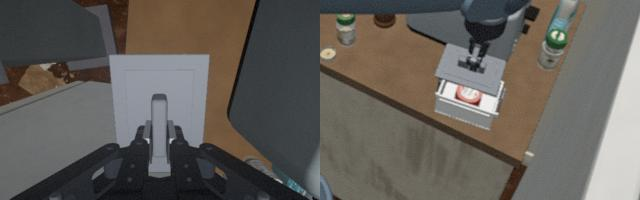

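The lid is level above the box in the side view, at right-half (470,65). All three cameras agree that it sits about 9 mm too far toward +y. I'll correct that and come down close.

Request:
{"op": "apply_moves", "data": {"series": [{"tx": -9.3, "ty": 0, "tz": 0, "ax": 0, "ay": 0, "az": 0, "jaw": 0}, {"tx": -9.3, "ty": 0, "tz": 20, "ax": 0, "ay": 0, "az": 0, "jaw": 0}, {"tx": -9.3, "ty": 0, "tz": 34, "ax": 0, "ay": 0, "az": 0, "jaw": 0}, {"tx": -9.3, "ty": 0, "tz": 34, "ax": 0, "ay": 0, "az": 0, "jaw": 0}, {"tx": -9.3, "ty": 0, "tz": 34, "ax": 0, "ay": 0, "az": 0, "jaw": 0}]}}

```text
t: 16.2
eef_pos: [0.4361, -0.222, 0.1313]
tcp_rot: [-3.141, -0.0, 1.44]
ft_force: [0.1, 0.0, -0.1]
finger_gap: 0.0118
gripper_force: 78.7
```

```bash
python3 g.py 2>/dev/null
```

```text
16.2 [ 0.43612316 -0.22196548  0.13131244] [-3.14121643e+00 -4.71307236e-04  1.44048956e+00] 0.011847222490204059 [ 0.07935098  0.04372896 -0.12113875]
box (array([ 0.439, -0.215,  1.38 ]), np.float64(nan), 0)
lid 28812 n [-0.003  0.002  1.   ] z 0.101 ((438.52569580078125, -215.31887817382812), (128.1096649169922, 92.0810775756836), 82.8009033203125)
box (array([ 0.43695282, -0.21722928,  1.43091577]), np.float64(0.0017245409933614188), 110)
lid 768 n [-0.004 -0.002  1.   ] z 0.0994 ((435.9861145019531, -216.07955932617188), (124.84676361083984, 95.17205047607422), 82.05927276611328)
box (array([ 0.43655575, -0.22033989,  1.43558316]), np.float64(0.001319157084280375), 179)
lid 1629 n [-0.005  0.003  1.   ] z 0.1017 ((437.0437927246094, -219.45553588867188), (127.68901824951172, 94.92467498779297), 82.79492950439453)
```

View pics/m6.png

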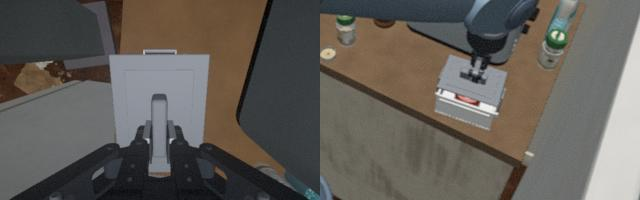

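Only about 0.5 mm of offset is left, and the clip shows centred at the far end at (160,51). I'll press down in small steps and watch the force.

Request:
{"op": "apply_moves", "data": {"series": [{"tx": -0.5, "ty": 0, "tz": 6, "ax": 0, "ay": 0, "az": 0, "jaw": 0}, {"tx": -0.5, "ty": 0, "tz": 10, "ax": 0, "ay": 0, "az": 0, "jaw": 0}, {"tx": -0.5, "ty": 0, "tz": 13, "ax": 0, "ay": 0, "az": 0, "jaw": 0}, {"tx": -0.5, "ty": 0, "tz": 16, "ax": 0, "ay": 0, "az": 0, "jaw": 0}, {"tx": -0.5, "ty": 0, "tz": 18, "ax": 0, "ay": 0, "az": 0, "jaw": 0}, {"tx": -0.5, "ty": 0, "tz": 20, "ax": 0, "ay": 0, "az": 0, "jaw": 0}]}}

```text
t: 17.1
eef_pos: [0.4378, -0.2237, 0.1137]
tcp_rot: [3.138, 0.002, 1.44]
ft_force: [-1.3, 0.1, 13.1]
finger_gap: 0.0124
gripper_force: 80.6
```

Request:
{"op": "apply_moves", "data": {"series": [{"tx": 0, "ty": 0, "tz": 1, "ax": 0, "ay": 0, "az": 0, "jaw": 0}, {"tx": 0, "ty": 0, "tz": 2, "ax": 0, "ay": 0, "az": 0, "jaw": 0}, {"tx": 0, "ty": 0, "tz": 3, "ax": 0, "ay": 0, "az": 0, "jaw": 0}]}}

```text
t: 17.4
eef_pos: [0.4368, -0.2228, 0.109]
tcp_rot: [3.14, 0.001, 1.44]
ft_force: [1.5, 0.2, 4.5]
finger_gap: 0.0121
gripper_force: 79.2
```

Request:
{"op": "apply_moves", "data": {"series": [{"tx": 0, "ty": 0, "tz": 1, "ax": 0, "ay": 0, "az": 0, "jaw": 0}, {"tx": 0, "ty": 0, "tz": 2, "ax": 0, "ay": 0, "az": 0, "jaw": 0}, {"tx": 0, "ty": 0, "tz": 3, "ax": 0, "ay": 0, "az": 0, "jaw": 0}]}}

```text
t: 17.7
eef_pos: [0.4357, -0.2221, 0.1057]
tcp_rot: [-3.139, -0.001, 1.441]
ft_force: [-4.9, 3.3, 15.1]
finger_gap: 0.0118
gripper_force: 81.3
```

Request:
{"op": "apply_moves", "data": {"series": [{"tx": 0, "ty": 0, "tz": 1, "ax": 0, "ay": 0, "az": 0, "jaw": 0}, {"tx": 0, "ty": 0, "tz": 2, "ax": 0, "ay": 0, "az": 0, "jaw": 0}]}}

```text
t: 17.9
eef_pos: [0.4358, -0.2221, 0.1056]
tcp_rot: [-3.138, -0.002, 1.441]
ft_force: [-12.4, 8.4, 31.9]
finger_gap: 0.0118
gripper_force: 83.6
```

```bash
python3 g.py 2>/dev/null
python3 - <<'E'
import cv2,numpy as np
from h import *
im=imaging.get_image("side"); cv2.imwrite("pics/m7.png",cv2.resize(im["color"][230:320,360:460],None,fx=6,fy=6,interpolation=cv2.INTER_CUBIC))
E
```

```text
17.9 [ 0.43575262 -0.22210107  0.10560934] [-3.13773513e+00 -1.81385642e-03  1.44132340e+00] 0.011753701393574907 [-12.37070775   8.44380153  31.87347457]
box (array([ 0.439, -0.215,  1.38 ]), np.float64(nan), 0)
lid 28436 n [-0.     0.001  1.   ] z 0.0754 ((438.0762939453125, -215.5374755859375), (128.1123046875, 92.1653060913086), 82.82112884521484)
box (array([ 0.43537287, -0.21684687,  1.43743467]), np.float64(0.0037688077081484755), 313)
lid 747 n [-0.002 -0.     1.   ] z 0.0729 ((435.31549072265625, -215.63058471679688), (127.49832916259766, 94.42619323730469), 81.48265075683594)
box (array([ 0.43523856, -0.22007115,  1.4445354 ]), np.float64(0.0027681216797256552), 137)
lid 1523 n [-0.002 -0.002  1.   ] z 0.0752 ((436.04010009765625, -219.10162353515625), (127.83483123779297, 94.47711944580078), 82.86140441894531)
```

View pics/m7.png

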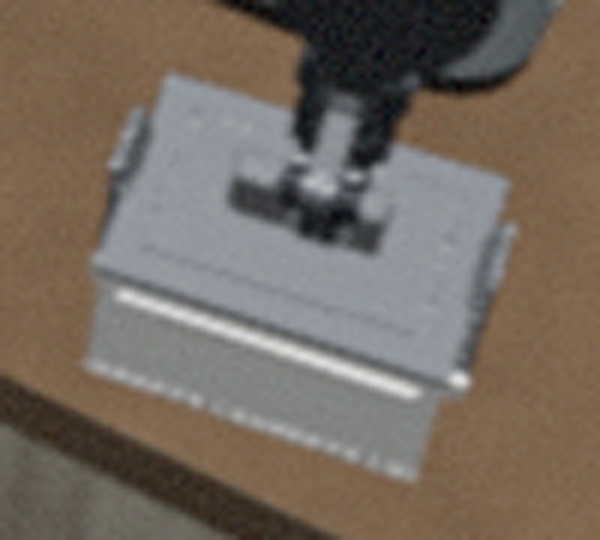

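The lid looks seated: its top is at about 73 mm after removing each camera's height bias, it is level, and the clips stand up at both ends at (125,140) and (497,255). I'll relax, release and lift.

Request:
{"op": "apply_moves", "data": {"series": [{"tx": 0, "ty": 0, "tz": -1, "ax": 0, "ay": 0, "az": 0, "jaw": 0}, {"tx": 0, "ty": 0, "tz": -1.5, "ax": 0, "ay": 0, "az": 0, "jaw": 0}, {"tx": 0, "ty": 0, "tz": -1.5, "ax": 0, "ay": 0, "az": 0, "jaw": 0.5}, {"tx": 0, "ty": 0, "tz": -1.5, "ax": 0, "ay": 0, "az": 0, "jaw": 0.5}, {"tx": 0, "ty": 0, "tz": -1.5, "ax": 0, "ay": 0, "az": 0, "jaw": 0.5}, {"tx": 0, "ty": 0, "tz": -1.5, "ax": 0, "ay": 0, "az": 0, "jaw": 0.5}, {"tx": 0, "ty": 0, "tz": -10, "ax": 0, "ay": 0, "az": 0, "jaw": 0.5}, {"tx": 0, "ty": 0, "tz": -30, "ax": 0, "ay": 0, "az": 0, "jaw": 0.5}, {"tx": 0, "ty": 0, "tz": -70, "ax": 0, "ay": 0, "az": 0, "jaw": 0.5}, {"tx": -60, "ty": 0, "tz": -110, "ax": 0, "ay": 0, "az": 0, "jaw": 0.5}, {"tx": -60, "ty": 0, "tz": -150, "ax": 0, "ay": 0, "az": 0, "jaw": 0.5}, {"tx": -60, "ty": 0, "tz": -150, "ax": 0, "ay": 0, "az": 0, "jaw": 0.5}]}}

```text
t: 19.45
eef_pos: [0.4303, -0.2859, 0.2611]
tcp_rot: [3.131, 0.008, 1.438]
ft_force: [0.1, -0.7, 1.1]
finger_gap: 0.043
gripper_force: 0.0
```

```bash
cat > k.py <<'E'
from h import *
s=read_state(); print(s["t"],s["eef_pos"],s["ft_force"])
w=imaging.get_image("wrist"); b=imaging.get_image("side")
cv2.imwrite("pics/m8.png",np.hstack([w["color"][::2,::2],cv2.resize(b["color"][225:325,350:470],(320,200))]))
for im in (w,b):
  W=cloud(im).reshape(-1,3); p=W[(abs(W[:,0]-.437)<.09)&(abs(W[:,1]+.217)<.095)]
  q=p[abs(p[:,2]-.0745)<.004]
  for _ in range(5):
    m=q.mean(0); nn=np.linalg.svd(q-m,full_matrices=False)[2][2]; nn*=np.sign(nn[2]); q=p[abs((p-m)@nn)<.003]
  d=p-[.4385,-.2155,0]; u=d@[np.cos(1.442),np.sin(1.442),0]; v=d@[-np.sin(1.442),np.cos(1.442),0]
  t=p[abs(p[:,2])<.004]; print("lid z",m[2].round(4),"table",np.median(t[:,2]).round(4),"n",nn.round(3),cv2.minAreaRect((q[:,:2]*1000).astype(np.float32)))
  for lo,hi in ((.078,.082),(.083,.086),(.086,.091)):
    for sg in (1,-1):
      k=(abs(v)<.018)&(sg*u>.05)&(p[:,2]>lo)&(p[:,2]<hi)
      if k.sum(): print("clip",sg,lo,k.sum(),(np.percentile(u[k],[5,95])*1000).round(1))
E
python3 k.py
```

```text
19.45 [ 0.43033115 -0.28590371  0.26111656] [ 0.12046591 -0.67573203  1.13314985]
lid z 0.0755 table 0.0018 n [-0. -0.  1.] ((438.3775329589844, -215.51605224609375), (128.14599609375, 92.10301208496094), 82.91434478759766)
clip 1 0.078 128 [60.7 62.6]
clip -1 0.078 91 [-63.6 -61.2]
clip 1 0.083 106 [62.7 64.6]
clip -1 0.083 63 [-65.1 -63.2]
clip 1 0.086 267 [64.3 68.8]
clip -1 0.086 192 [-69.5 -64.9]
lid z 0.0751 table 0.0012 n [-0.  0.  1.] ((436.2450256347656, -218.2423095703125), (135.99501037597656, 95.47237396240234), 82.90202331542969)
clip 1 0.078 14 [56.9 61.9]
clip -1 0.078 14 [-69.5 -52.2]
clip 1 0.083 9 [59.2 62.5]
clip -1 0.083 16 [-72. -67.]
clip 1 0.086 25 [60.7 64.9]
clip -1 0.086 23 [-73.1 -69.1]
```

View pics/m8.png

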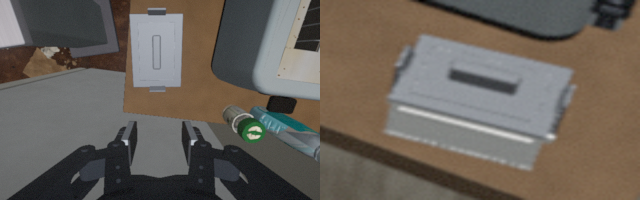

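The lid is level, with its underside about 68.7 mm above the table. The nose span of about 61 to 63 mm at both ends matches upright clips over the lid's 64 mm edge, and the arm is clear. I'm handing it in.

```bash
python3 -c "
from plant import env
print(env.finish_job())"
```

```text
the job is handed in; nothing more can be done
None
```

I handed the job in at about 19.5 s. My last camera check showed the wide lid seated level on the box and both clips upright over its edge; the pot had gone in upright and central. The hand-in gave no verdict.

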